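# Snap the retaining clip onto the pivot pin of a linkage

## Robot

A 6-joint arm with a two-finger parallel gripper is mounted at the origin on a cart in front of the work surface, level with it; the furniture and walls round the work are solid. World frame = base frame: x ahead of the robot, y to its left, z up, the work surface at z = 0. Lengths are in m, angles in degrees, forces in N, time in s.
With the tool pointing down it reaches from about 0.3 to 0.775 m from the base axis. Payload 14.6 kg.
Tool frame: the origin (TCP) lies midway between the tips of the shut fingers; the grasp point (between the pads) lies 19 mm behind it (ctrl.tcp_to_grasp is the distance from the TCP to the grasp point, in m); z points along the fingers, y is the line along which they close (so a half turn about z gives the same grasp; the last joint's range is limited). The gripper opens to 94 mm and grips with 3 to 60 N. Pads are 16 mm wide; open, the fingers measure 119 mm over their backs; the gripper's body (75 mm by 177 mm) begins 78 mm behind the grasp point.
Start: joints at [-73.545, 17.183, 87.147, -0, 75.671, -3.816], TCP at [0.191, -0.516, 0.205] pointing down, gripper open.
Joint ranges: [-173.82, 173.82], [-45.26, 126.66], [13.44, 144.39], [-59.66, 239.66], [0, 175.72], [-146.38, 146.38]. Speed limits (degrees/s): [127.2, 127.2, 147.25, 180, 180, 180].

## Interface

Orientations are given as a 3x3 rotation matrix whose columns are the frame's x, y, z axes.
In Python, from cell import ctrl gives the robot as it stands. The module is installed in compiled form; this text tells all that it offers.
- The arm moves only by the tool step_arm, never from a script. Its argument "targets" is a list of rows, each a list of 7 numbers: the shift along the tool's x, y, z in units of 60 mm (1.0 is 60 mm), then the turn, a rotation vector about the tool's x, y, z in units of 8 degrees (1.0 is 8 degrees), then the closure, from -1 (fully open) to 1 (shut). A call has 1 to 20 rows; each row shifts and turns the commanded pose from where the row before left it, along the tool's axes as they then stand; what a row does not reach is not made up. A row lasts 1/8 s, in which the tool goes at most 62.5 mm and 10.7 degrees, less where a joint would pass 70% of its speed; a pose out of reach is approached as far as the arm can. A call is refused whole if a number of a shift passes 1 or a number of a turn 1, either way. A call with a gripper value outside its range is refused whole. The fingers move at their own pace and stop on an object; "force" is the grip in N (left out, the last holds). Time passes only in rows, so rows that do not move let the fingers close. It gives the time, the measured TCP pose, the force, the opening and the grip force at its end, in the units of the state.
- ctrl.observe(): the state, without advancing time (a new reading comes with each control period).
- ctrl.read_camera(name): name is "scene" or "top"; returns the picture (480x640x3 uint8, red, green, blue); there is no depth.
- ctrl.camera_params(name): a dict with "camera_matrix" (3x3 intrinsics, pixels), "origin" and "rotation" of the camera in the world. Camera axes: x right, y down, z forward; pixel columns grow to the right and rows downward; lengths in m; the calibration is good to about 2 mm. A picture is of the moment at which its call begins. camera_params takes no time and is no camera call.
- ctrl.hand_in(): hands the job in; it is judged then, once.
The state is a dict: "time": time; "qpos": joint angles; "joint_vel": joint speeds; "tau": joint torques, N m; "position": TCP position; "tcp_rot": TCP orientation; "contact_force": force on the tool from outside, world axes, zero at the start; "wrist_torque": the same for the moment, N m; "gripper_width": finger opening in m; "grasp_force": force on a finger pad.
Only numpy, scipy, OpenCV 4.12 (cv2) and the standard library are available. Lean on these libraries where they do the work, as an engineer would, in place of code of your own. Each camera call takes 0.05 s, during which the arm holds its last target. There are 200 camera calls.

## Task

The front pin of the linkage on the bench has no retaining clip yet; the rear pin shows how one sits. Lay the loose black clip on the link plate in front of that pin with its mouth toward it, then take the fork tool and push the clip along the plate with its two prongs, over the groove of the pin, until it snaps in and comes up firm against the pin (10 N or a little over), pressing it no harder than 15 N at any time since the plastic cracks easily. Lay the fork tool back down on the bench top, and leave everything else where it stands.

Things in the scene. Friction and masses are not known exactly. Their poses are not given: they have to be found in the camera images.
- link: the linkage, fixed to the bench: grey base 205x76x10 mm with two bosses carrying a flat aluminium link plate 48 mm wide, its level top face 43 mm above the bench. Origin: on the axis of the front pin, at bench height. +x runs along the link to the rear pin, 110 mm away (clip fitted); plate from x = -85 to 154 mm, ends round. The free run of plate is at -x, toward the robot. All rigid
- pin_seat (a point): on the axis of the front pin at the height of the link plate's top face; axes as link. The steel pin's groove, 18 mm in diameter, starts at the plate's face and is 7.5 mm high; above it is a head 24 mm in diameter whose top is 16.5 mm above the plate
- clip: the loose split clip, black plastic, lying flat, 6 mm thick, 37.5 mm long, 34 mm wide. Origin: centre of its bore, on its underside; +x points out of its mouth, z up. Two spring jaws (31 mm wide overall) run forward to round tips at x = 10 mm; the mouth between the tips is 12.6 mm wide and must spread over the 18 mm groove. Fully home, the origin is within about 1 mm of the pin axis and stops dead
- clip_rear (a point): on the clip: middle of the rear face of its stiff bridge, at clip x = -19 mm, half-way up (z = 3 mm); axes as clip. The bridge is 34 mm wide, from clip x = -19 to -12 mm, with flat parallel sides: grip it across y there. From its middle a tab 10 mm wide sticks out 8.5 mm to the rear. The fork's prongs bear on this face, on either side of the tab
- clip_mouth (a point): on the clip: between the jaw tips, at clip x = 7.6 mm, z = 3 mm. Slid along the plate, the tips meet the groove when the clip's origin is 15 mm short of the pin axis. The push rises to roughly 6 to 11 N (friction differs), eases when less than 7.5 mm are left, and the clip drops in by itself only over the last 0 to 3 mm. Home, it stops dead: the push climbs past 10 N with no more travel
- fork: the fork tool, 160 mm long, about 0.11 kg, rigid, lying flat on the bench. Origin: under its grip, near its centre of mass, on its flat underside; +x points along the tool to the fork. Black handle 16 mm wide (y), 18 mm high, from x = -65 to 31 mm; steel shank 12 mm wide, 9 mm high; steel fork 34 mm wide, 8 mm high, flush with the underside
- fork_ends (a point): on the fork tool: midway between the blunt ends of its two prongs, at fork x = 95 mm, z = 4 mm; axes as fork. Each prong is 8 mm wide (|y| = 8 to 16 mm) and 8 mm high; the gap between them is 16 mm wide and 18 mm deep and straddles the clip's tab
- pc_case: the tall black computer case that stands fixed at the back right, behind the fork tool: 365 mm wide (its y), 291 mm deep (x = -142 to 149 mm), 229 mm high; origin at bench height. Do not swing the tool's fork or the gripper into it on the way between the tool's place and the linkage: pass in front of it
- flux_tin: flat round tin with a green lid, 54 mm across, 19 mm high; origin centre of its underside; bystander
- heatsink: finned aluminium block 40x40x20 mm; origin centre of its underside; bystander
- tip_cleaner: round black pot of brass wool, 47 mm across, 38 mm high; origin centre of its underside; bystander

How it is judged:
By the outcome, as a careful person would: the job done as asked, in the order asked, and still so for the second after the job is handed in, with the robot touching nothing.
It also fails if it takes over 70 s, if anything falls off the work surface, if the arm or the gripper's body presses on something with over 40 N, if the wrist force passes 120 N, or if a joint passes its speed limit or range.

## Working session

There is one attempt and no reset: what is moved stays moved. The work goes in short steps, Python scripts to look and compute and a tool call to move; the robot and the scene stay as the last step left them, time stands still between calls to the robot, and variables do not carry over. Pictures are saved under pics/ and viewed, at most 10 in all, crops included, and the job is handed in when it is done.

Besides the shell and the picture viewer there is one more tool, called after "Request:" by a JSON object that holds its "method" and its "body". step_arm: Moves the arm, as the interface text tells. Its arguments: {"type":"object","properties":{"targets":{"type":"array","items":{"type":"array","items":{"type":"number"}}},"force":{"type":"number"}},"required":["targets"]}

```bash
mkdir -p pics
cat > h.py <<'E'
import numpy as np, cv2
from cell import ctrl
def snap(cam,name,crop=None,s=1):
    im=ctrl.read_camera(cam)[:,:,::-1]
    if crop: x0,y0,x1,y1=crop; im=im[y0:y1,x0:x1]
    if s!=1: im=cv2.resize(im,None,fx=s,fy=s,interpolation=cv2.INTER_CUBIC)
    cv2.imwrite('pics/'+name,im)
def px2w(cam,uv,z):
    p=ctrl.camera_params(cam); K=np.array(p['camera_matrix']);R=np.array(p['rotation']);o=np.array(p['origin'])
    d=R@np.linalg.solve(K,[uv[0],uv[1],1.]); return o+d*(z-o[2])/d[2]
def w2px(cam,P):
    p=ctrl.camera_params(cam); K=np.array(p['camera_matrix']);R=np.array(p['rotation']);o=np.array(p['origin'])
    c=K@(R.T@(np.array(P)-o)); return c[:2]/c[2]
E
python3 - <<'E'
from h import *
snap('top','top0.png'); snap('scene','scene0.png')
for c in('top','scene'): print(ctrl.camera_params(c))
o=ctrl.observe(); print(o['position'],o['tcp_rot'],o['contact_force'],o['gripper_width'])
E
```

```text
{'camera_matrix': array([[600.27612834,   0.        , 329.35485763],
       [  0.        , 600.27612834, 235.27517333],
       [  0.        ,   0.        ,   1.        ]]), 'origin': array([ 0.26561675, -0.05950712,  1.18854172]), 'rotation': array([[ 0.05967957, -0.97541629,  0.21213537],
       [-0.99820781, -0.0592565 ,  0.00835715],
       [ 0.0044187 , -0.21225393, -0.97720456]])}
{'camera_matrix': array([[511.14215058,   0.        , 319.90816891],
       [  0.        , 511.14215058, 238.7757196 ],
       [  0.        ,   0.        ,   1.        ]]), 'origin': array([0.23858819, 0.92287116, 0.55465652]), 'rotation': array([[-0.9616468 , -0.13282619,  0.23998464],
       [-0.27379804,  0.41242472, -0.86887311],
       [ 0.01643351, -0.90125637, -0.43297446]])}
[ 0.1904992  -0.51569954  0.20494554] [[ 9.38062804e-01  3.46465148e-01 -2.76345696e-04]
 [ 3.46465247e-01 -9.38062272e-01  1.00342432e-03]
 [ 8.84220848e-05 -1.03701921e-03 -9.99999458e-01]] [-0.0258912   0.06995726  0.30477639] 0.09413889608817312
```

View pics/top0.png

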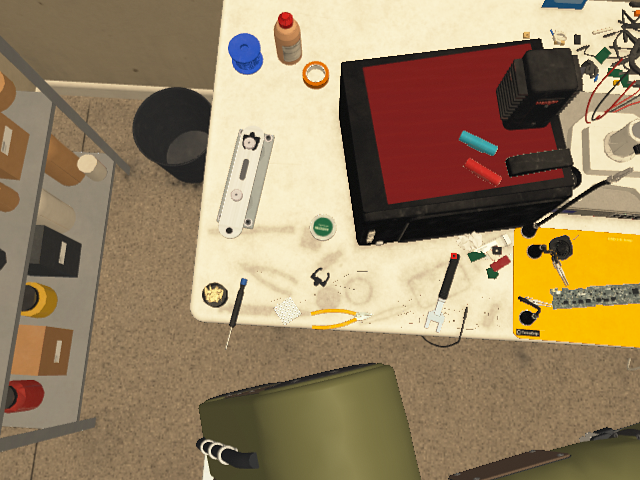

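View pics/scene0.png

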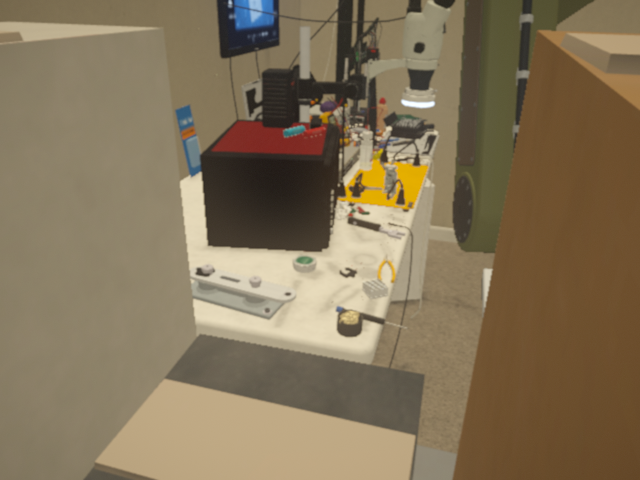

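The top view shows the linkage with its front pin near (236,195) and rear pin near (250,143). The clip is near (319,277), and the fork runs from (454,255) to (434,325). I'll enlarge these three areas.

Run:
```python
from h import *
im=ctrl.read_camera('top')[:,:,::-1]
def c(x0,y0,w,h,s): return cv2.resize(im[y0:y0+h,x0:x0+w],None,fx=s,fy=s,interpolation=cv2.INTER_CUBIC)
out=np.zeros((600,800,3),np.uint8)
out[:600,:320]=c(212,125,64,120,5)      # link: px=212+X/5
out[:300,320:720]=c(300,258,40,30,10)   # clip: 300+(X-320)/10, 258+Y/10
out[300:600,320:620]=c(412,246,60,60,5) # fork upper
out[360:600,620:800]=c(418,296,36,48,5)
cv2.imwrite('pics/c0.png',out)
```

```text
(no output)
```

View pics/c0.png

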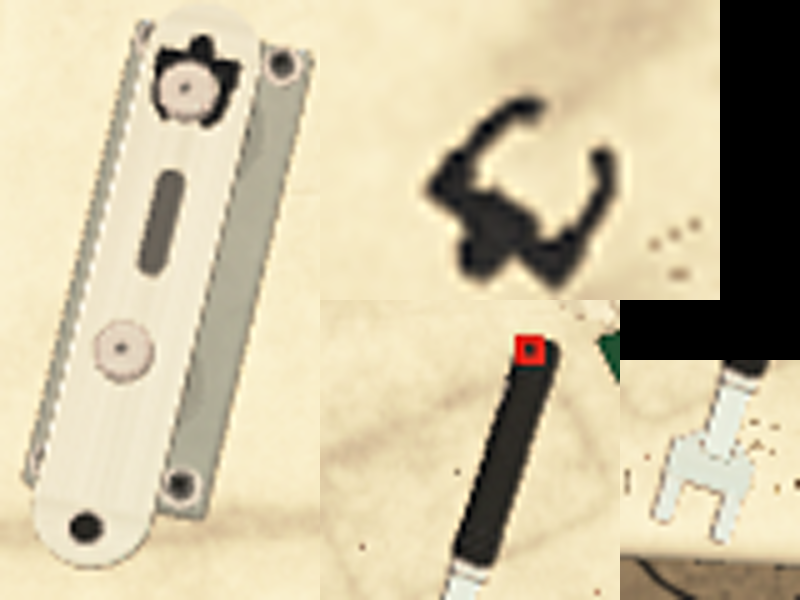

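The crop shows:
- the front pin head at (236.4,194.2)
- the rear pin at (248.8,142.2)
- the clip with its mouth toward the upper right and its tab at the lower left
- the fork tool's prong ends around (432,330) and its handle end around (455,255)

Next I'll fit the clip silhouette and convert to world positions.

```bash
cat > fit.py <<'E'
from h import *
from scipy.optimize import minimize
def clipmask(x,y,th,z,box,S=8):
    a=np.linspace(np.radians(138),np.radians(48),20)
    def ring(s): return np.r_[np.c_[15.5*np.cos(a),s*15.5*np.sin(a)],np.c_[10.5*np.cos(a[::-1]),s*10.5*np.sin(a[::-1])]]
    polys=[ring(1),ring(-1),np.array([[-19,-17],[-12,-17],[-9,-10],[-9,10],[-12,17],[-19,17]]),np.array([[-27.5,-5],[-27.5,5],[-19,5],[-19,-5]])]
    x0,y0,x1,y1=box; m=np.zeros(((y1-y0)*S,(x1-x0)*S),np.uint8); R=np.array([[np.cos(th),-np.sin(th)],[np.sin(th),np.cos(th)]])
    for p in polys:
        w=(p/1000)@R.T+[x,y]; q=np.array([w2px('top',[*v,z]) for v in w])
        cv2.fillPoly(m,[np.round((q-[x0,y0]+.5)*S).astype(np.int32)],255)
    return cv2.resize(m,(x1-x0,y1-y0),interpolation=cv2.INTER_AREA)/255.
def fitclip(im,box,guess,z,bg):
    x0,y0,x1,y1=box; g=im[y0:y1,x0:x1].mean(2); d=np.clip((bg-g)/(bg-35),0,1); d[d<.25]=0
    f=lambda p:((cv2.GaussianBlur(clipmask(p[0],p[1],p[2],z,box),(0,0),.6)-d)**2).sum()
    best=min((minimize(f,[guess[0],guess[1],t],method='Nelder-Mead',options=dict(initial_simplex=[[guess[0],guess[1],t],[guess[0]+.006,guess[1],t],[guess[0],guess[1]+.006,t],[guess[0],guess[1],t+.2]],xatol=1e-5,maxiter=150)) for t in guess[2]+np.radians([-20,0,20])),key=lambda r:r.fun)
    return best.x,best.fun,d.sum()
E
python3 - <<'E'
from fit import *
fp=px2w('top',(236.4,194.2),.0595); rp=px2w('top',(248.8,142.2),.0595)
d=rp-fp; print('pin',fp,'rear',rp,np.linalg.norm(d),'yaw',np.degrees(np.arctan2(d[1],d[0])))
print('plate front end',px2w('top',(229.2,238.3),.043))
fe=px2w('top',(432,330.2),.006); he=px2w('top',(455.3,255),.018); d=fe-he
print('fork',fe,he,np.linalg.norm(d[:2]),'yaw',np.degrees(np.arctan2(d[1],d[0])))
t=px2w('top',(315.4,284.7),.003); m=px2w('top',(325,270.5),.003); d=m-t
print('clip tab/mouth',t,m,np.linalg.norm(d)); 
im=ctrl.read_camera('top'); g=(t+m)/2
r,f,n=fitclip(im,(300,258,342,290),[*(t+d*.75)[:2],np.arctan2(d[1],d[0])],.004,float(np.median(im[258:290,300:342].mean(2))))
print(r,np.degrees(r[2]),f,n)
print('case corner', px2w('top',(360,243),0), px2w('top',(343,62),.229))
E
```

```text
pin [0.5816272  0.13619887 0.0595    ] rear [0.69024555 0.1215208  0.0595    ] 0.10960562181653982 yaw -7.696006454393674
plate front end [0.49643403 0.14480122 0.043     ]
fork [ 0.34534082 -0.26054053  0.006     ] [ 0.49490922 -0.30120546  0.018     ] 0.15499788240970658 yaw 164.78998067959208
clip tab/mouth [ 0.42106412 -0.02770636  0.003     ] [ 0.45064755 -0.04498669  0.003     ] 0.03426060199275144Traceback (most recent call last):
  File "<stdin>", line 10, in <module>
  File "fit.py", line 15, in fitclip
    best=min((minimize(f,[guess[0],guess[1],t],method='Nelder-Mead',options=dict(initial_simplex=[[guess[0],guess[1],t],[guess[0]+.006,guess[1],t],[guess[0],guess[1]+.006,t],[guess[0],guess[1],t+.2]],xatol=1e-5,maxiter=150)) for t in guess[2]+np.radians([-20,0,20])),key=lambda r:r.fun)
  File "fit.py", line 15, in <genexpr>
    best=min((minimize(f,[guess[0],guess[1],t],method='Nelder-Mead',options=dict(initial_simplex=[[guess[0],guess[1],t],[guess[0]+.006,guess[1],t],[guess[0],guess[1]+.006,t],[guess[0],guess[1],t+.2]],xatol=1e-5,maxiter=150)) for t in guess[2]+np.radians([-
[... 295 characters left out ...]
 args, callback, bounds=bounds,
                               **options)
    fxr = func(xr)
    fx = function(np.copy(x), *(wrapper_args + args))
  File "fit.py", line 14, in <lambda>
    f=lambda p:((cv2.GaussianBlur(clipmask(p[0],p[1],p[2],z,box),(0,0),.6)-d)**2).sum()
                                  ~~~~~~~~^^^^^^^^^^^^^^^^^^^^^^
  File "fit.py", line 9, in clipmask
    w=(p/1000)@R.T+[x,y]; q=np.array([w2px('top',[*v,z]) for v in w])
                                      ~~~~^^^^^^^^^^^^^^
  File "h.py", line 12, in w2px
    p=ctrl.camera_params(cam); K=np.array(p['camera_matrix']);R=np.array(p['rotation']);o=np.array(p['origin'])
ValueError: time passes only in moves, steps and waits
```

```bash
python3 - <<'E'
s=open('h.py').read()
s=s.replace("p=ctrl.camera_params(cam);","p=cp(cam);").replace("def snap","from functools import lru_cache\n@lru_cache\ndef cp(cam): return ctrl.camera_params(cam)\ndef snap")
open('h.py','w').write(s)
E
python3 - <<'E'
from fit import *
t=px2w('top',(315.4,284.7),.003); m=px2w('top',(325,270.5),.003); d=m-t
im=ctrl.read_camera('top')
r,f,n=fitclip(im,(300,258,342,290),[*(t+d*.75)[:2],np.arctan2(d[1],d[0])],.004,float(np.median(im[258:290,300:342].mean(2))))
print(r,np.degrees(r[2]),f,n)
print('case', px2w('top',(360,243),0), px2w('top',(343,62),.229))
c,s=np.cos(r[2]),np.sin(r[2]); print('grip pt',r[0]-.0155*c,r[1]-.0155*s)
# fork: dark handle / segment; fine axis
hsv=im[246:306,412:472].astype(float).mean(2); mk=(hsv<75).astype(np.uint8)
n,l,st,ce=cv2.connectedComponentsWithStats(mk); k=1+st[1:,4].argmax(); ys,xs=np.nonzero(l==k)
print(st[k],ce[k]+[412,246]); b=cv2.minAreaRect(np.c_[xs,ys].astype(np.float32)); print(b)
print(ctrl.observe()['qpos'],ctrl.observe()['time'])
E
```

```text
[ 0.44306654 -0.03937598 -0.55933526] -32.04754974990217 21.63037089693417 136.22061482820976
case [ 0.51143821 -0.11211643  0.        ] [ 0.78429716 -0.05660348  0.229     ]
grip pt 0.4299286190841618 -0.03115132306020633
[ 27   8  21  45 340] [448.22352941 277.48823529]
((36.7069091796875, 29.750743865966797), (8.286116600036621, 46.473121643066406), 17.447187423706055)
[-7.35455394e+01  1.71979778e+01  8.71603651e+01  1.90740822e-04
  7.56708152e+01 -3.81489904e+00] 0.25
```

```bash
cat > go.py <<'E'
import sys; from h import *
# usage: go.py x y z yaw -> total shift in tool-axis units (x,y,z) and turn units about tool z, from the measured pose
x,y,z,yaw=map(float,sys.argv[1:5]); o=ctrl.observe(); R=np.array(o['tcp_rot']); p=np.array(o['position'])
d=R.T@(np.array([x,y,z])-p)/.06; cy=np.degrees(np.arctan2(R[1,0],R[0,0])); t=(yaw-cy+180)%360-180
print('shift',d.round(3),'turn z',round(-t/8,3),'yaw',cy.round(2),'pos',p.round(4),'tilt',R[:,2].round(4),'F',np.round(o['contact_force'],2),'w',round(o['gripper_width'],4),'g',o['grasp_force'],'q6',np.round(o['qpos'],1),'t',o['time'])
E
python3 go.py .430 -.031 .08 -32
```

```text
shift [ 6.544 -6.196  2.09 ] turn z 6.534 yaw 20.27 pos [ 0.1905 -0.5158  0.2052] tilt [-1.e-04  5.e-04 -1.e+00] F [-0.08  0.2  -0.63] w 0.0941 g 0.0 q6 [-73.5  17.2  87.2   0.   75.7  -3.8] t 0.25
```

Request:
{"method": "step_arm", "body": {"targets": [[0.545, -0.516, 0.174, 0, 0, 0, -0.3], [0.545, -0.516, 0.174, 0, 0, 0, -0.3], [0.545, -0.516, 0.174, 0, 0, 0, -0.3], [0.545, -0.516, 0.174, 0, 0, 0, -0.3], [0.545, -0.516, 0.174, 0, 0, 0, -0.3], [0.545, -0.516, 0.174, 0, 0, 0, -0.3], [0.545, -0.516, 0.174, 0, 0, 0, -0.3], [0.545, -0.516, 0.174, 0, 0, 0, -0.3], [0.545, -0.516, 0.174, 0, 0, 0, -0.3], [0.545, -0.516, 0.174, 0, 0, 0, -0.3], [0.545, -0.516, 0.174, 0, 0, 0, -0.3], [0.545, -0.516, 0.174, 0, 0, 0, -0.3], [0, 0, 0, 0, 0, 0.934, -0.3], [0, 0, 0, 0, 0, 0.934, -0.3], [0, 0, 0, 0, 0, 0.934, -0.3], [0, 0, 0, 0, 0, 0.934, -0.3], [0, 0, 0, 0, 0, 0.934, -0.3], [0, 0, 0, 0, 0, 0.934, -0.3], [0, 0, 0, 0, 0, 0.934, -0.3], [0, 0, 0, 0, 0, 0, -0.3]], "force": 12}}

```text
time: 2.75
position: [0.4299, -0.0314, 0.0801]
tcp_rot: [[0.848, -0.53, -0.0], [-0.53, -0.848, 0.0], [-0.0, -0.0, -1.0]]
contact_force: [-0.8, -0.5, -0.3]
gripper_width: 0.0612
grasp_force: 0.0
```

```bash
python3 go.py .430 -.031 .002 -32
```

```text
shift [-0.003 -0.007  1.302] turn z 0.001 yaw -31.99 pos [ 0.4299 -0.0314  0.0801] tilt [-1.e-04  0.e+00 -1.e+00] F [-0.8  -0.48 -0.3 ] w 0.0612 g 0.0 q6 [ -9.1  11.3 113.1   0.   55.6 112.9] t 2.75
```

Request:
{"method": "step_arm", "body": {"targets": [[0, -0.007, 0.5, 0, 0, 0, -0.3], [0, 0, 0.5, 0, 0, 0, -0.3], [0, 0, 0.2, 0, 0, 0, -0.3], [0, 0, 0.1, 0, 0, 0, -0.3], [0, 0, 0, 0, 0, 0, -0.3], [0, 0, 0, 0, 0, 0, 0.5], [0, 0, 0, 0, 0, 0, 0.5], [0, 0, 0, 0, 0, 0, 0.5], [0, 0, 0, 0, 0, 0, 0.5], [0, 0, 0, 0, 0, 0, 0.5]], "force": 12}}

```text
time: 4.0
position: [0.4303, -0.0311, 0.0024]
tcp_rot: [[0.848, -0.53, 0.0], [-0.53, -0.848, -0.0], [0.0, -0.0, -1.0]]
contact_force: [-0.8, -0.5, 4.0]
gripper_width: 0.0333
grasp_force: 12.0
```

```bash
python3 go.py .430 -.031 .1 -7.7
```

```text
shift [-5.000e-03  1.000e-03 -1.627e+00] turn z -3.041 yaw -32.03 pos [ 0.4303 -0.0311  0.0024] tilt [ 3.e-04 -1.e-04 -1.e+00] F [-0.81 -0.49  4.  ] w 0.0333 g 12.000377476215363 q6 [ -9.   19.9 115.5  -0.   44.6 113. ] t 4.0
```

Request:
{"method": "step_arm", "body": {"targets": [[0, 0, -0.3, 0, 0, 0, 0.5], [0, 0, -0.6, 0, 0, 0, 0.5], [0, 0, -0.7, 0, 0, 0, 0.5], [0, 0, -0.4, 0, 0, 0, 0.5], [0, 0, 0, 0, 0, -0.76, 0.5], [0, 0, 0, 0, 0, -0.76, 0.5], [0, 0, 0, 0, 0, -0.76, 0.5], [0, 0, 0, 0, 0, -0.76, 0.5], [0, 0, 0, 0, 0, 0, 0.5]]}}

```text
time: 5.12
position: [0.43, -0.0311, 0.122]
tcp_rot: [[0.991, -0.135, -0.0], [-0.135, -0.991, 0.0], [-0.0, -0.0, -1.0]]
contact_force: [0.5, -0.4, -1.1]
gripper_width: 0.0331
grasp_force: 12.0
```

```bash
python3 go.py .5286 .1434 .10 -7.7
python3 - <<'E'
from h import *
from fit import *
im=ctrl.read_camera('top'); 
# link yaw refinement: plate edges fitted by bright threshold is skipped; crop of both views saved
a=cv2.resize(im[125:245,205:285,::-1],None,fx=5,fy=5,interpolation=cv2.INTER_CUBIC)
s=ctrl.read_camera('scene')[:,:,::-1]; b=cv2.resize(s[200:320,290:390],None,fx=4,fy=4,interpolation=cv2.INTER_CUBIC)
o=np.zeros((600,800,3),np.uint8); o[:,:400]=a; o[:480,400:]=b; cv2.imwrite('pics/c1.png',o)
E
```

```text
shift [ 1.236 -3.103  0.367] turn z -0.006 yaw -7.75 pos [ 0.43   -0.0311  0.122 ] tilt [-3.e-04  1.e-04 -1.e+00] F [ 0.51 -0.36 -1.12] w 0.0331 g 11.999357342720032 q6 [ -9.    7.5 110.9   0.   61.6  88.7] t 5.125
```

View pics/c1.png

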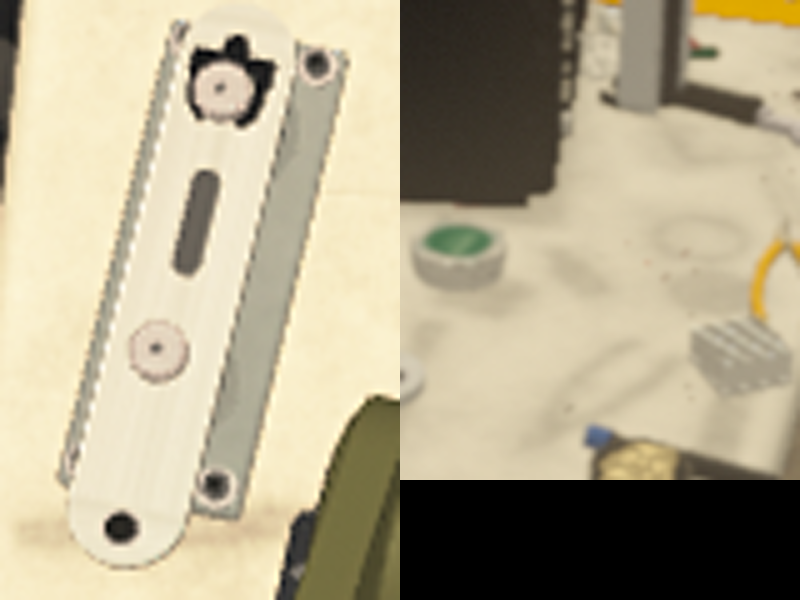

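The left crop shows the plate unobstructed, with its front pin at (158,349) and its front hole at (121,527). The right crop shows no clip on the bench, so it is in the gripper. I'll check the link's yaw against several features.

Run:
```python
from h import *
f=lambda X,Y,z: px2w('top',(205+(X+.5)/5-.5,125+(Y+.5)/5-.5),z)
def yw(a,b): d=b-a; return round(np.degrees(np.arctan2(d[1],d[0])),2),round(np.linalg.norm(d),4)
print('screws',yw(f(216,485,.012),f(318,65,.012)))
print('hole-slot',yw(f(121,527,.043),f(197,223,.043)))
P,Q=f(158.5,350,.0595),f(221.5,88.5,.0595); print('pins',yw(P,Q),P,Q); H=f(121,527,.043); print('hole->rear',yw(H,Q),H)
```

```text
screws (np.float64(-8.28), np.float64(0.1834))
hole-slot (np.float64(-8.33), np.float64(0.1273))
pins (np.float64(-7.83), np.float64(0.1103)) [0.58080727 0.13631858 0.0595    ] [0.69004771 0.12130368 0.0595    ]
hole->rear (np.float64(-8.3), np.float64(0.1798)) [0.51290928 0.14715714 0.043     ]
```

Request:
{"method": "step_arm", "body": {"targets": [[0.206, -0.517, 0, 0, 0, 0, 0.5], [0.206, -0.517, 0, 0, 0, 0, 0.5], [0.206, -0.517, 0, 0, 0, 0, 0.5], [0.206, -0.517, 0, 0, 0, 0, 0.5], [0.206, -0.517, 0, 0, 0, 0, 0.5], [0.206, -0.517, 0, 0, 0, 0, 0.5], [0, 0, 0.3, 0, 0, 0, 0.5], [0, 0, 0.3, 0, 0, 0, 0.5], [0, 0, 0.3, 0, 0, 0, 0.5], [0, 0, 0, 0, 0, 0, 0.5]]}}

```text
time: 6.48
position: [0.5277, 0.1427, 0.0665]
tcp_rot: [[0.991, -0.135, -0.003], [-0.135, -0.991, -0.001], [-0.003, 0.001, -1.0]]
contact_force: [0.2, 0.6, -0.8]
gripper_width: 0.0333
grasp_force: 12.0
```

```bash
python3 go.py .5286 .1434 .0464 -7.4
```

```text
shift [ 0.015 -0.014  0.335] turn z -0.046 yaw -7.77 pos [0.5277 0.1427 0.0665] tilt [-2.9e-03 -6.0e-04 -1.0e+00] F [ 0.23  0.6  -0.76] w 0.0333 g 11.99995145201683 q6 [ 11.3  25.7  95.4  -0.   59.1 109.1] t 6.475
```

Request:
{"method": "step_arm", "body": {"targets": [[0.005, -0.02, 0.2, 0, 0, 0.05, 0.5], [0, 0, 0.08, 0, 0, 0, 0.5], [0, 0, 0.04, 0, 0, 0, 0.5], [0, 0, 0.02, 0, 0, 0, 0.5], [0, 0, 0, 0, 0, 0, 0.5]]}}

```text
time: 7.1
position: [0.5291, 0.1445, 0.0479]
tcp_rot: [[0.99, -0.141, 0.0], [-0.141, -0.99, 0.0], [0.0, -0.0, -1.0]]
contact_force: [0.4, -0.1, -0.2]
gripper_width: 0.0332
grasp_force: 12.0
```

```bash
python3 go.py .5280 .1439 .0454 -8.2
```

```text
shift [-0.017  0.013  0.041] turn z 0.011 yaw -8.11 pos [0.5291 0.1445 0.0479] tilt [ 2.e-04  0.e+00 -1.e+00] F [ 0.44 -0.13 -0.17] w 0.0332 g 12.000083327293396 q6 [ 11.5  27.4  95.8  -0.   56.8 109.6] t 7.1
```

Request:
{"method": "step_arm", "body": {"targets": [[-0.01, 0.01, 0.02, 0, 0, 0.01, 0.5], [0, 0, 0.015, 0, 0, 0, 0.5], [0, 0, 0, 0, 0, 0, 0.5]]}}

```text
time: 7.48
position: [0.5284, 0.144, 0.0456]
tcp_rot: [[0.99, -0.143, -0.0], [-0.143, -0.99, 0.0], [-0.0, 0.0, -1.0]]
contact_force: [-0.6, 0.1, -1.1]
gripper_width: 0.0333
grasp_force: 12.0
```

Request:
{"method": "step_arm", "body": {"targets": [[0, 0, 0.01, 0, 0, 0, 0.5], [0, 0, 0, 0, 0, 0, 0.5]]}}

```text
time: 7.72
position: [0.5285, 0.1441, 0.0454]
tcp_rot: [[0.99, -0.142, 0.0], [-0.142, -0.99, 0.0], [0.0, -0.0, -1.0]]
contact_force: [-2.0, -0.8, 4.8]
gripper_width: 0.0334
grasp_force: 12.0
```

Contact on the plate at the expected height. I'll release to about 50 mm and rise straight up.

Request:
{"method": "step_arm", "body": {"targets": [[0, 0, 0, 0, 0, 0, 0.1], [0, 0, 0, 0, 0, 0, -0.1], [0, 0, 0, 0, 0, 0, -0.1], [0, 0, -0.1, 0, 0, 0, -0.1], [0, 0, -0.5, 0, 0, 0, -0.3], [0, 0, -0.8, 0, 0, 0, -0.3], [0, 0, 0, 0, 0, 0, -0.3]]}}

```text
time: 8.6
position: [0.53, 0.1444, 0.1329]
tcp_rot: [[0.99, -0.142, 0.006], [-0.142, -0.99, 0.001], [0.006, -0.002, -1.0]]
contact_force: [-0.2, -0.4, -0.1]
gripper_width: 0.0609
grasp_force: 0.0
```

```bash
python3 go.py .44 -.05 .14 -8.2
```

```text
shift [-1.023  3.42  -0.133] turn z 0.001 yaw -8.19 pos [0.53   0.1444 0.1329] tilt [ 0.0063  0.0013 -1.    ] F [-0.17 -0.41 -0.09] w 0.0609 g 0.0 q6 [ 11.4  20.9  92.3   0.   66.4 109.6] t 8.6
```

Request:
{"method": "step_arm", "body": {"targets": [[-0.17, 0.57, 0, 0, 0, 0, -0.3], [-0.17, 0.57, 0, 0, 0, 0, -0.3], [-0.17, 0.57, 0, 0, 0, 0, -0.3], [-0.17, 0.57, 0, 0, 0, 0, -0.3], [-0.17, 0.57, 0, 0, 0, 0, -0.3], [-0.17, 0.57, 0, 0, 0, 0, -0.3], [0, 0, 0, 0, 0, 0, -0.3]]}}

```text
time: 9.48
position: [0.4377, -0.0516, 0.1286]
tcp_rot: [[0.989, -0.145, -0.001], [-0.145, -0.989, 0.0], [-0.001, 0.0, -1.0]]
contact_force: [-0.4, 0.0, 0.1]
gripper_width: 0.061
grasp_force: 0.0
```

Run:
```python
from fit import *
im=ctrl.read_camera('top')
a=cv2.resize(im[170:245,215:265,::-1],None,fx=8,fy=8,interpolation=cv2.INTER_CUBIC)
b=cv2.resize(im[245:345,415:465,::-1],None,fx=6,fy=6,interpolation=cv2.INTER_CUBIC)
o=np.zeros((600,800,3),np.uint8); o[:,:400]=a; o[:600,420:720]=b; cv2.imwrite('pics/c2.png',o)
box=(222,200,250,240)
r,f,n=fitclip(im,box,[.5434,.1417,np.radians(-8.2)],.047,float(np.median(im[205:235,228:240].mean(2))))
print(r,np.degrees(r[2]),f,n)
```

```text
[ 0.54366654  0.14281716 -0.15492019] -8.876273305466198 69.92378355560434 235.2386058981233
```

View pics/c2.png

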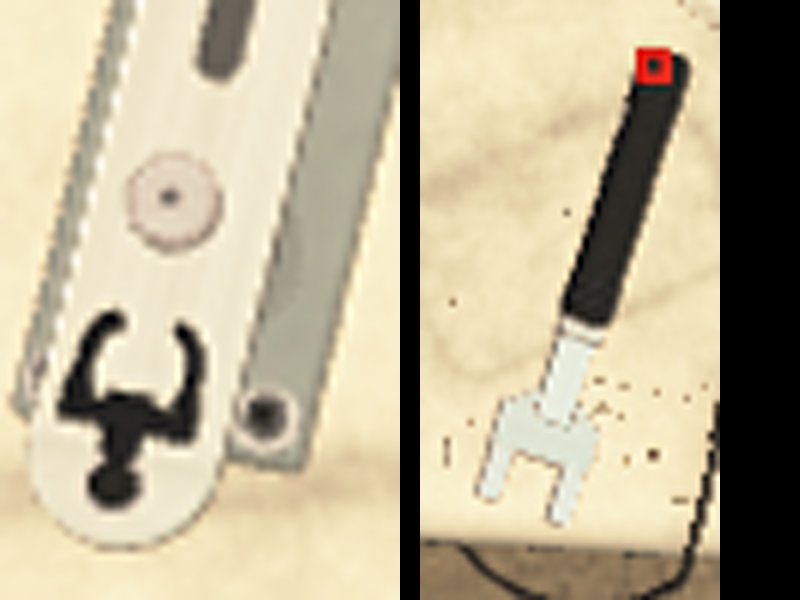

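The left crop shows the clip lying on the plate, centred, with its mouth toward the pin (tips at (115,320) and (190,330), pin at (172,203)). The right crop shows the fork, with its prong ends' midpoint at (524,510) and the handle's front end at (588,323).

```bash
python3 - <<'E'
from h import *
f=lambda X,Y,z: px2w('top',(415+(X-419.5)/6-.5,245+(Y+.5)/6-.5),z)
E=f(524,510,.004); Hf=f(588,323,.018); Hr=f(663,54,.018)
for a,b in((E,Hf),(Hf,Hr),(E,Hr)):
    d=(a-b)[:2]; print(np.linalg.norm(d),np.degrees(np.arctan2(d[1],d[0])))
d=(E-Hr)[:2]; d/=np.linalg.norm(d); print(E,Hf,Hr,'origin est',E[:2]-.095*d,Hf[:2]-.031*d,Hr[:2]+.065*d)
E
python3 go.py .4365 -.2845 .128 -15
```

```text
0.06287952653839753 164.29977830116184
0.0934319101625659 165.7319158451224
0.1562996957943195 165.15581574007302
[ 0.34665858 -0.26068993  0.004     ] [ 0.40719212 -0.27770539  0.018     ] [ 0.49774195 -0.30073255  0.018     ] origin est [ 0.43848806 -0.2850281 ] [ 0.43715753 -0.28564732] [ 0.43491125 -0.28408011]
shift [0.533 3.859 0.012] turn z 0.838 yaw -8.3 pos [ 0.4383 -0.0508  0.1287] tilt [-4.e-04  2.e-04 -1.e+00] F [0.29 0.57 0.14] w 0.0611 g 0.0 q6 [-11.4   8.3 109.    0.   62.7  86.9] t 9.525
```

Request:
{"method": "step_arm", "body": {"targets": [[0.076, 0.55, 0, 0, 0, 0, 0.05], [0.076, 0.55, 0, 0, 0, 0, 0.05], [0.076, 0.55, 0, 0, 0, 0, 0.05], [0.076, 0.55, 0, 0, 0, 0, 0.05], [0.076, 0.55, 0, 0, 0, 0, 0.05], [0.076, 0.55, 0, 0, 0, 0, 0.05], [0.076, 0.55, 0, 0, 0, 0, 0.05], [0, 0, 0, 0, 0, 0.83, 0.05], [0, 0, 0.8, 0, 0, 0, 0.05], [0, 0, 0.4, 0, 0, 0, 0.05], [0, 0, 0, 0, 0, 0, 0.05]]}}

```text
time: 10.9
position: [0.4371, -0.2823, 0.0554]
tcp_rot: [[0.967, -0.255, -0.003], [-0.255, -0.967, 0.002], [-0.003, -0.001, -1.0]]
contact_force: [-0.3, -0.0, 0.5]
gripper_width: 0.0452
grasp_force: 0.0
```

```bash
python3 go.py .437 -.285 .004 -14.9
```

```text
shift [0.013 0.045 0.856] turn z 0.015 yaw -14.78 pos [ 0.4371 -0.2823  0.0554] tilt [-0.0028  0.0023 -1.    ] F [-0.34 -0.05  0.55] w 0.0452 g 0.0 q6 [-36.9  23.8 100.1   0.   56.3  67.9] t 10.9
```

Request:
{"method": "step_arm", "body": {"targets": [[0.013, 0.045, 0.5, 0, 0, 0.015, 0.05], [0, 0, 0.26, 0, 0, 0, 0.05], [0, 0, 0.08, 0, 0, 0, 0.05], [0, 0, 0, 0, 0, 0, 0.05], [0, 0, 0, 0, 0, 0, 1], [0, 0, 0, 0, 0, 0, 1], [0, 0, 0, 0, 0, 0, 1], [0, 0, 0, 0, 0, 0, 1], [0, 0, 0, 0, 0, 0, 1]], "force": 50}}

```text
time: 12.02
position: [0.4374, -0.2865, 0.0069]
tcp_rot: [[0.966, -0.258, 0.0], [-0.258, -0.966, -0.0], [0.0, 0.0, -1.0]]
contact_force: [-1.5, 0.9, 4.9]
gripper_width: 0.0155
grasp_force: 49.9
```

```bash
python3 go.py .437 -.285 .13 -14.9
```

```text
shift [-0.013 -0.022 -2.051] turn z -0.007 yaw -14.96 pos [ 0.4374 -0.2865  0.0069] tilt [ 3.e-04 -2.e-04 -1.e+00] F [-1.46  0.91  4.87] w 0.0155 g 49.94759917259216 q6 [-37.2  28.5 101.   -0.   50.4  67.7] t 12.025
```

Request:
{"method": "step_arm", "body": {"targets": [[0, 0, -0.2, 0, 0, 0, 1], [0, 0, -0.6, 0, 0, 0, 1], [0, 0, -0.7, 0, 0, 0, 1], [0, 0, -0.6, 0, 0, 0, 1], [-0.217, -0.549, 0, 0, 0, 0, 1], [-0.217, -0.549, 0, 0, 0, 0, 1], [-0.217, -0.549, 0, 0, 0, 0, 1], [-0.217, -0.549, 0, 0, 0, 0, 1], [-0.217, -0.549, 0, 0, 0, 0, 1], [-0.217, -0.549, 0, 0, 0, 0, 1], [-0.217, -0.549, 0, 0, 0, 0, 1], [-0.217, -0.549, 0, 0, 0, 0, 1], [-0.217, -0.549, 0, 0, 0, 0, 1], [0, 0, 0, 0, 0, 0, 1]]}}

```text
time: 13.78
position: [0.4003, 0.0318, 0.1332]
tcp_rot: [[0.967, -0.255, 0.0], [-0.255, -0.967, 0.0], [0.0, -0.0, -1.0]]
contact_force: [-0.5, -0.1, -0.9]
gripper_width: 0.0151
grasp_force: 49.9
```

```bash
python3 go.py .4 .03 .13 172.4
```

```text
shift [0.003 0.03  0.053] turn z 21.601 yaw -14.79 pos [0.4003 0.0318 0.1332] tilt [ 5.e-04  2.e-04 -1.e+00] F [-0.51 -0.07 -0.87] w 0.0151 g 49.94904577732086 q6 [ -0.7   2.8 114.4   0.   62.8 104.1] t 13.775
```

Request:
{"method": "step_arm", "body": {"targets": [[0, 0, 0, 0, 0, -0.972, 1], [0, 0, 0, 0, 0, -0.972, 1], [0, 0, 0, 0, 0, -0.972, 1], [0, 0, 0, 0, 0, -0.972, 1], [0, 0, 0, 0, 0, -0.972, 1], [0, 0, 0, 0, 0, -0.972, 1], [0, 0, 0, 0, 0, -0.972, 1], [0, 0, 0, 0, 0, -0.972, 1], [0, 0, 0, 0, 0, -0.972, 1], [0, 0, 0, 0, 0, -0.972, 1], [0, 0, 0, 0, 0, -0.972, 1], [0, 0, 0, 0, 0, -0.972, 1], [0, 0, 0, 0, 0, -0.972, 1], [0, 0, 0, 0, 0, -0.972, 1], [0, 0, 0, 0, 0, -0.972, 1], [0, 0, 0, 0, 0, -0.972, 1], [0, 0, 0, 0, 0, -0.972, 1], [0, 0, 0, 0, 0, -0.972, 1], [0, 0, 0, 0, 0, -0.972, 1], [0, 0, 0, 0, 0, -0.972, 1]]}}

```text
time: 16.27
position: [0.4006, 0.0296, 0.133]
tcp_rot: [[-0.775, 0.632, 0.0], [0.632, 0.775, -0.0], [-0.0, 0.0, -1.0]]
contact_force: [0.4, -0.7, -0.6]
gripper_width: 0.0151
grasp_force: 49.9
```

Request:
{"method": "step_arm", "body": {"targets": [[0, 0, 0, 0, 0, -0.972, 1], [0, 0, 0, 0, 0, -0.972, 1], [0, 0, 0, 0, 0, -0.972, 1], [0, 0, 0, 0, 0, -0.972, 1], [0, 0, 0, 0, 0, 0, 1]]}}

```text
time: 16.9
position: [0.4007, 0.0297, 0.133]
tcp_rot: [[-0.989, 0.146, 0.0], [0.146, 0.989, -0.0], [-0.0, -0.0, -1.0]]
contact_force: [-0.5, -0.7, -1.3]
gripper_width: 0.0154
grasp_force: 49.9
```

```bash
python3 - <<'E'
from h import *
im=ctrl.read_camera('top')
s=ctrl.read_camera('scene')
a=cv2.resize(im[180:320,215:315,::-1],None,fx=4,fy=4,interpolation=cv2.INTER_CUBIC)
b=cv2.resize(s[195:345,180:360,::-1],(400,333),interpolation=cv2.INTER_CUBIC)
o=np.zeros((600,800,3),np.uint8); o[:560,:400]=a; o[:333,400:]=b; cv2.imwrite('pics/c3.png',o)
E
python3 go.py .4 .03 .13 171.8
```

```text
shift [ 0.011 -0.     0.047] turn z -0.042 yaw 171.47 pos [0.4006 0.0299 0.1328] tilt [ 2.e-04 -0.e+00 -1.e+00] F [-0.13 -0.07 -1.29] w 0.0157 g 49.948702454566956 q6 [ -1.    2.8 114.4  -0.   62.7 -82.4] t 17.0
```

View pics/c3.png

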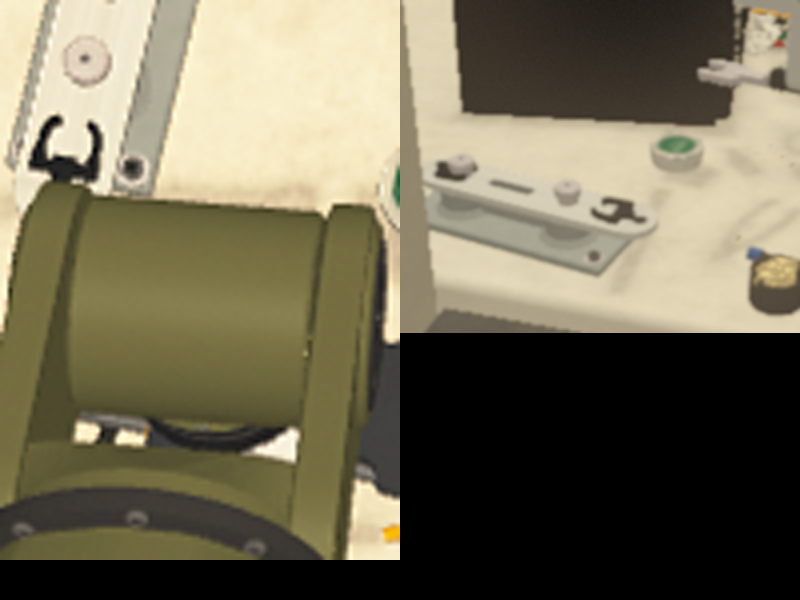

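The right crop shows the fork held level and pointing toward the linkage, prong tips near (702,72). I'll check that against the expected prong-end position.

```bash
python3 - <<'E'
from h import *
P=np.array([.4006,.0299,0]);d=np.array([.9895,-.1435,0]); n=np.array([.1435,.9895,0])
for y in(.016,-.016):
  for z in(.126,.134):
    u=w2px('scene',P+.095*d+y*n+[0,0,z]); print(y,z,u,'crop',400+(u[0]-180)*400/180,(u[1]-195)*400/180)
E
python3 go.py .4308 .1580 .13 171.8
```

```text
0.016 0.126 [314.12600385 231.09163579] crop 698.0577863250048 80.20363508083177
0.016 0.134 [314.17233626 227.4456209 ] crop 698.1607472349283 72.10137977410966
-0.016 0.126 [320.65409958 225.21328106] crop 712.5646657365417 67.1406245877441
-0.016 0.134 [320.72090908 221.63996094] crop 712.713131288637 59.19991319477965
shift [-0.18   2.186  0.047] turn z -0.042 yaw 171.47 pos [0.4006 0.0299 0.1328] tilt [ 2.e-04 -0.e+00 -1.e+00] F [-0.13 -0.07 -1.29] w 0.0157 g 49.948702454566956 q6 [ -1.    2.8 114.4  -0.   62.7 -82.4] t 17.0
```

```bash
python3 go.py .4157 .1601 .07 171.8
```

```text
shift [0.074 2.183 1.047] turn z -0.042 yaw 171.47 pos [0.4006 0.0299 0.1328] tilt [ 2.e-04 -0.e+00 -1.e+00] F [-0.13 -0.07 -1.29] w 0.0157 g 49.948702454566956 q6 [ -1.    2.8 114.4  -0.   62.7 -82.4] t 17.0
```

Request:
{"method": "step_arm", "body": {"targets": [[0, 0, 0, 0, 0, -0.042, 1], [0, 0.44, 0, 0, 0, 0, 1], [0, 0.44, 0, 0, 0, 0, 1], [0, 0.44, 0, 0, 0, 0, 1], [0, 0.44, 0, 0, 0, 0, 1], [0, 0.44, 0, 0, 0, 0, 1], [0.05, 0, 0.5, 0, 0, 0, 1], [0, 0, 0.5, 0, 0, 0, 1], [0, 0, 0, 0, 0, 0, 1], [0, 0, 0, 0, 0, 0, 1]]}}

```text
time: 18.25
position: [0.4165, 0.1615, 0.0737]
tcp_rot: [[-0.99, 0.14, 0.001], [0.14, 0.99, 0.0], [-0.001, 0.0, -1.0]]
contact_force: [0.7, -0.1, -1.0]
gripper_width: 0.016
grasp_force: 49.9
```

```bash
python3 go.py .4157 .1601 .051 171.8
```

```text
shift [ 0.011 -0.026  0.378] turn z 0.022 yaw 171.98 pos [0.4165 0.1615 0.0737] tilt [ 1.e-03  3.e-04 -1.e+00] F [ 0.72 -0.12 -1.01] w 0.016 g 49.94890093803406 q6 [ 16.5  13.7 111.    0.   55.2 -65.5] t 18.25
```

Request:
{"method": "step_arm", "body": {"targets": [[0.01, -0.024, 0.2, 0, 0, 0.02, 1], [0, 0, 0.1, 0, 0, 0, 1], [0, 0, 0.06, 0, 0, 0, 1], [0, 0, 0, 0, 0, 0, 1], [0, 0, 0, 0, 0, 0, 1]]}}

```text
time: 18.88
position: [0.4153, 0.1601, 0.0513]
tcp_rot: [[-0.99, 0.142, 0.0], [0.142, 0.99, 0.0], [-0.0, 0.0, -1.0]]
contact_force: [0.2, 0.4, -0.5]
gripper_width: 0.0155
grasp_force: 49.9
```

```bash
python3 go.py .4157 .1601 .051 171.8
python3 - <<'E'
from h import *
im=ctrl.read_camera('top'); s=ctrl.read_camera('scene')
a=cv2.resize(im[170:250,210:260,::-1],None,fx=7,fy=7,interpolation=cv2.INTER_CUBIC)
b=cv2.resize(s[240:320,220:330,::-1],None,fx=4,fy=4,interpolation=cv2.INTER_CUBIC)
o=np.zeros((600,800,3),np.uint8); o[:560,:350]=a; o[:320,355:795]=b; cv2.imwrite('pics/c4.png',o)
E
```

```text
shift [-0.006  0.     0.004] turn z 0.006 yaw 171.85 pos [0.4153 0.1601 0.0513] tilt [ 3.e-04  1.e-04 -1.e+00] F [ 0.23  0.37 -0.5 ] w 0.0155 g 49.94876325130463 q6 [ 16.4  15.8 112.1   0.   52.  -65.5] t 18.875
```

View pics/c4.png

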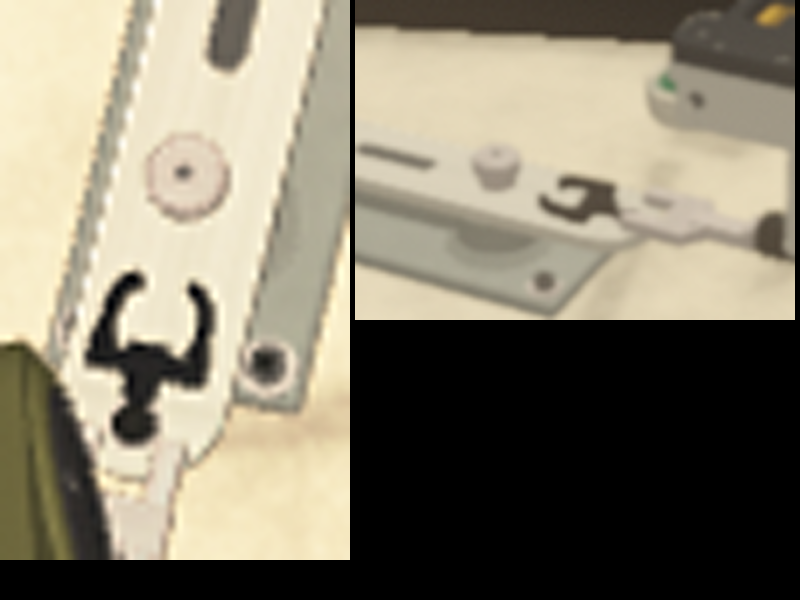

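The left crop shows the prong ends near (113,460) and (170,448), just short of the tab, and the right crop shows the fork lying level on the plate. The prongs look slightly to the right of the axis, so I'll enlarge this.

Run:
```python
from h import *
im=ctrl.read_camera('top')
a=cv2.resize(im[206:251,218:250,::-1],None,fx=13,fy=13,interpolation=cv2.INTER_CUBIC)
# overlay: expected link axis at plate level, and expected prong ends if fork at TCP
pin=np.array([.581,.1363]);d=np.array([.9898,-.1426]);n=np.array([.1426,.9898])
T=np.array([.4153,.1601])
def q(p,z): u=w2px('top',[*p,z]); return tuple(int(v) for v in ((u-[218,206]+.5)*13))
cv2.line(a,q(pin-.09*d,.043),q(pin-.04*d,.043),(0,0,255),1)
for y in(-.016,-.008,.008,.016): cv2.circle(a,q(T+.095*d+y*n,.0525),3,(255,0,0),1)
for y in(-.017,-.005,.005,.017): cv2.circle(a,q(pin-.0565*d+y*n,.049),3,(0,255,0),1)
cv2.imwrite('pics/c5.png',a)
```

```text
(no output)
```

View pics/c5.png

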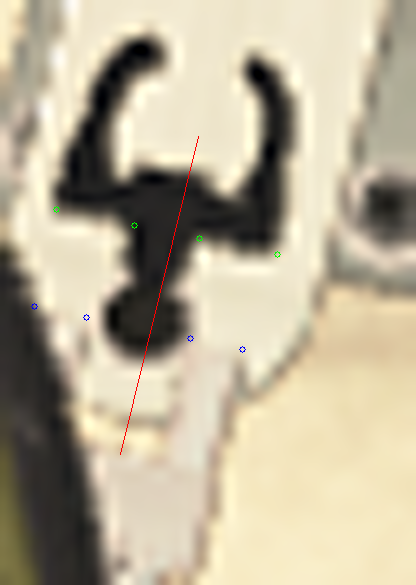

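The overlaid prong-end predictions (right prong at 190–242 px) match the picture, and the fork is lined up with the clip. I'll approach and slide.

Request:
{"method": "step_arm", "body": {"targets": [[-0.06, 0, 0, 0, 0, 0, 1], [-0.06, 0, 0, 0, 0, 0, 1], [-0.06, 0, 0, 0, 0, 0, 1], [-0.06, 0, 0, 0, 0, 0, 1], [-0.05, 0, 0, 0, 0, 0, 1], [-0.05, 0, 0, 0, 0, 0, 1], [-0.05, 0, 0, 0, 0, 0, 1], [-0.05, 0, 0, 0, 0, 0, 1], [-0.05, 0, 0, 0, 0, 0, 1], [-0.05, 0, 0, 0, 0, 0, 1], [-0.04, 0, 0, 0, 0, 0, 1], [0, 0, 0, 0, 0, 0, 1]]}}

```text
time: 20.52
position: [0.4498, 0.1551, 0.0511]
tcp_rot: [[-0.99, 0.142, 0.0], [0.142, 0.99, 0.0], [-0.0, 0.0, -1.0]]
contact_force: [0.1, -0.5, -0.7]
gripper_width: 0.0156
grasp_force: 49.9
```

```bash
cat > st.py <<'E'
from h import *
o=ctrl.observe(); p=np.array(o['position'])[:2]; d=np.array([.9898,-.1426]);n=np.array([.1426,.9898]); pin=np.array([.581,.1363]); F=np.array(o['contact_force'])
print('clip origin to pin mm',((p-pin)@d+.095+.019)*1e3,'lat',((p-pin)@n)*1e3,'push',-F[:2]@d,'side',F[:2]@n,'Fz',F[2],'z',o['position'][2],'t',o['time'],'w',o['gripper_width'])
E
python3 st.py
```

```text
clip origin to pin mm -18.57721243601278 lat -0.08930986462374335 push -0.1779704416998838 side -0.4408828479342305 Fz -0.7498943357173501 z 0.0510658463528548 t 20.525 w 0.015618496428662944
```

Request:
{"method": "step_arm", "body": {"targets": [[-0.02, 0, 0, 0, 0, 0, 1], [-0.02, 0, 0, 0, 0, 0, 1], [-0.01, 0, 0, 0, 0, 0, 1], [-0.01, 0, 0, 0, 0, 0, 1], [0, 0, 0, 0, 0, 0, 1]]}}

```text
time: 21.15
position: [0.4533, 0.1546, 0.0511]
tcp_rot: [[-0.99, 0.142, 0.0], [0.142, 0.99, 0.0], [-0.0, 0.0, -1.0]]
contact_force: [0.1, -0.2, -1.4]
gripper_width: 0.0154
grasp_force: 49.9
```

```bash
python3 st.py
```

```text
clip origin to pin mm -15.05009082703439 lat -0.07375793237938966 push -0.14696388441700678 side -0.1312531416697272 Fz -1.3985909208870848 z 0.05109764899127031 t 21.15 w 0.015381233769629379
```

Request:
{"method": "step_arm", "body": {"targets": [[-0.01, 0, 0, 0, 0, 0, 1], [-0.01, 0, 0, 0, 0, 0, 1], [0, 0, 0, 0, 0, 0, 1]]}}

```text
time: 21.52
position: [0.4544, 0.1545, 0.0511]
tcp_rot: [[-0.99, 0.142, 0.0], [0.142, 0.99, -0.0], [-0.0, 0.0, -1.0]]
contact_force: [0.3, -1.1, -0.9]
gripper_width: 0.0154
grasp_force: 49.9
```

```bash
python3 st.py
```

```text
clip origin to pin mm -13.869154605356167 lat -0.056231014957913716 push -0.44932375321599294 side -1.0890544344465811 Fz -0.9146067344468802 z 0.05105788983471675 t 21.525 w 0.015361138033423677
```

Request:
{"method": "step_arm", "body": {"targets": [[-0.01, 0, 0, 0, 0, 0, 1], [-0.01, 0, 0, 0, 0, 0, 1], [0, 0, 0, 0, 0, 0, 1]]}}

```text
time: 21.9
position: [0.4553, 0.1543, 0.0509]
tcp_rot: [[-0.99, 0.142, -0.001], [0.142, 0.99, -0.0], [0.001, -0.0, -1.0]]
contact_force: [-4.1, 0.6, -0.7]
gripper_width: 0.0157
grasp_force: 50.0
```

```bash
python3 st.py
```

```text
clip origin to pin mm -13.02142045901224 lat -0.11795956279474218 push 4.147294706134859 side 0.02352897833338008 Fz -0.7348259306894137 z 0.05092560662061421 t 21.9 w 0.015673203132061476
```

Request:
{"method": "step_arm", "body": {"targets": [[-0.01, 0, 0, 0, 0, 0, 1], [-0.01, 0, 0, 0, 0, 0, 1], [0, 0, 0, 0, 0, 0, 1]]}}

```text
time: 22.28
position: [0.4564, 0.1541, 0.0509]
tcp_rot: [[-0.99, 0.142, -0.001], [0.142, 0.99, -0.0], [0.001, -0.0, -1.0]]
contact_force: [-4.4, 0.5, 0.1]
gripper_width: 0.0154
grasp_force: 50.0
```

```bash
python3 st.py
```

```text
clip origin to pin mm -11.89942156963707 lat -0.14563473942433638 push 4.387408483664693 side -0.1150062977630788 Fz 0.07978661394881068 z 0.050912656051036745 t 22.275 w 0.015429174654009491
```

Request:
{"method": "step_arm", "body": {"targets": [[-0.01, 0, 0, 0, 0, 0, 1], [-0.01, 0, 0, 0, 0, 0, 1], [0, 0, 0, 0, 0, 0, 1]]}}

```text
time: 22.65
position: [0.4578, 0.154, 0.051]
tcp_rot: [[-0.99, 0.142, -0.001], [0.142, 0.99, -0.0], [0.001, -0.0, -1.0]]
contact_force: [-4.0, -0.1, -0.1]
gripper_width: 0.0154
grasp_force: 50.0
```

Request:
{"method": "step_arm", "body": {"targets": [[-0.01, 0, 0, 0, 0, 0, 1], [-0.01, 0, 0, 0, 0, 0, 1], [0, 0, 0, 0, 0, 0, 1]]}}

```text
time: 23.02
position: [0.4593, 0.1538, 0.0511]
tcp_rot: [[-0.99, 0.142, 0.0], [0.142, 0.99, 0.0], [-0.0, 0.0, -1.0]]
contact_force: [-1.8, 0.8, -1.6]
gripper_width: 0.0154
grasp_force: 49.9
```

```bash
python3 st.py
```

```text
clip origin to pin mm -8.972561028443241 lat -0.05162859488293259 push 1.8698517034694415 side 0.5149663403685648 Fz -1.615804095742973 z 0.05109936644618834 t 23.025 w 0.015414050414767986
```

Request:
{"method": "step_arm", "body": {"targets": [[-0.01, 0, 0, 0, 0, 0, 1], [-0.01, 0, 0, 0, 0, 0, 1], [0, 0, 0, 0, 0, 0, 1]]}}

```text
time: 23.4
position: [0.4605, 0.1536, 0.0511]
tcp_rot: [[-0.99, 0.142, 0.0], [0.142, 0.99, 0.0], [-0.0, 0.0, -1.0]]
contact_force: [-2.3, 0.6, -1.4]
gripper_width: 0.0154
grasp_force: 49.9
```

```bash
python3 st.py
python3 - <<'E'
from h import *
im=ctrl.read_camera('top'); s=ctrl.read_camera('scene')
a=cv2.resize(im[180:240,215:255,::-1],None,fx=10,fy=10,interpolation=cv2.INTER_CUBIC)
b=cv2.resize(s[260:310,225:300,::-1],None,fx=5.3,fy=5.3,interpolation=cv2.INTER_CUBIC)
o=np.zeros((600,800,3),np.uint8); o[:,:400]=a; o[:b.shape[0],400:400+b.shape[1]]=b; cv2.imwrite('pics/c6.png',o)
E
```

```text
clip origin to pin mm -7.720249623645721 lat -0.05776132467319797 push 2.323998093171274 side 0.30365693106515934 Fz -1.4437165083795902 z 0.05111560856726526 t 23.4 w 0.015390583686176034
```

View pics/c6.png

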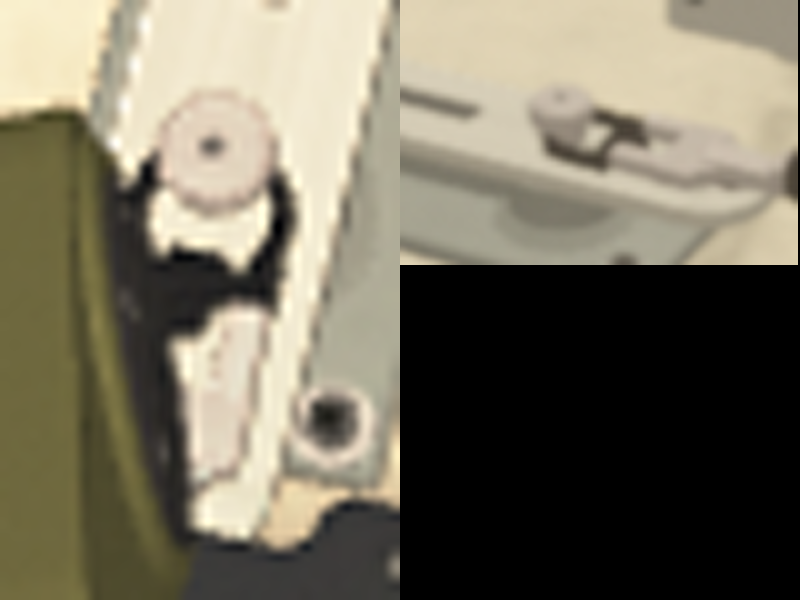

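The clip is straight on the plate, both jaw tips are passing the pin head (around (150,170) and (285,185)), and the prongs bear on either side of the tab. I'll continue.

Request:
{"method": "step_arm", "body": {"targets": [[-0.01, 0, 0, 0, 0, 0, 1], [-0.01, 0, 0, 0, 0, 0, 1], [0, 0, 0, 0, 0, 0, 1]]}}

```text
time: 23.88
position: [0.4618, 0.1535, 0.0512]
tcp_rot: [[-0.99, 0.142, 0.001], [0.142, 0.99, 0.0], [-0.001, 0.0, -1.0]]
contact_force: [-0.3, 0.0, -1.7]
gripper_width: 0.0149
grasp_force: 49.9
```

Request:
{"method": "step_arm", "body": {"targets": [[-0.01, 0, 0, 0, 0, 0, 1], [-0.01, 0, 0, 0, 0, 0, 1], [0, 0, 0, 0, 0, 0, 1]]}}

```text
time: 24.25
position: [0.463, 0.1533, 0.0512]
tcp_rot: [[-0.99, 0.142, 0.001], [0.142, 0.99, 0.0], [-0.001, 0.0, -1.0]]
contact_force: [-0.2, -0.2, -1.8]
gripper_width: 0.0154
grasp_force: 49.9
```

```bash
python3 st.py
```

```text
clip origin to pin mm -5.20074056134941 lat -0.04148371489747643 push 0.17732469969217154 side -0.2371511326912718 Fz -1.7530454190992035 z 0.051168582008388495 t 24.25 w 0.015365768567737009
```

Request:
{"method": "step_arm", "body": {"targets": [[-0.01, 0, 0, 0, 0, 0, 1], [-0.01, 0, 0, 0, 0, 0, 1], [0, 0, 0, 0, 0, 0, 1]]}}

```text
time: 24.62
position: [0.4641, 0.1531, 0.0511]
tcp_rot: [[-0.99, 0.142, 0.0], [0.142, 0.99, 0.0], [-0.0, 0.0, -1.0]]
contact_force: [0.2, -0.0, -1.0]
gripper_width: 0.0158
grasp_force: 49.9
```

Request:
{"method": "step_arm", "body": {"targets": [[-0.01, 0, 0, 0, 0, 0, 1], [-0.01, 0, 0, 0, 0, 0, 1], [0, 0, 0, 0, 0, 0, 1]]}}

```text
time: 25.0
position: [0.4653, 0.1529, 0.0511]
tcp_rot: [[-0.99, 0.142, 0.0], [0.142, 0.99, 0.0], [-0.0, 0.0, -1.0]]
contact_force: [0.3, -0.4, -1.3]
gripper_width: 0.0152
grasp_force: 49.9
```

Request:
{"method": "step_arm", "body": {"targets": [[-0.01, 0, 0, 0, 0, 0, 1], [0, 0, 0, 0, 0, 0, 1]]}}

```text
time: 25.25
position: [0.4658, 0.1528, 0.0511]
tcp_rot: [[-0.99, 0.142, 0.0], [0.142, 0.99, 0.0], [-0.0, 0.0, -1.0]]
contact_force: [0.6, 0.5, -1.9]
gripper_width: 0.0156
grasp_force: 49.9
```

```bash
python3 st.py
```

```text
clip origin to pin mm -2.3687882429902807 lat -0.06081136104438278 push -0.522146479130188 side 0.5939137534673815 Fz -1.9359098969629112 z 0.051112434467632084 t 25.25 w 0.015590327744004174
```

Request:
{"method": "step_arm", "body": {"targets": [[-0.01, 0, 0, 0, 0, 0, 1], [0, 0, 0, 0, 0, 0, 1]]}}

```text
time: 25.5
position: [0.4663, 0.1528, 0.0511]
tcp_rot: [[-0.99, 0.142, 0.0], [0.142, 0.99, 0.0], [-0.0, 0.0, -1.0]]
contact_force: [-0.5, -0.1, -0.9]
gripper_width: 0.0154
grasp_force: 49.9
```

Request:
{"method": "step_arm", "body": {"targets": [[-0.01, 0, 0, 0, 0, 0, 1], [0, 0, 0, 0, 0, 0, 1]]}}

```text
time: 25.75
position: [0.4669, 0.1527, 0.0511]
tcp_rot: [[-0.99, 0.142, 0.0], [0.142, 0.99, 0.0], [-0.0, 0.0, -1.0]]
contact_force: [-0.5, -0.1, -1.4]
gripper_width: 0.0155
grasp_force: 49.9
```

Request:
{"method": "step_arm", "body": {"targets": [[-0.01, 0, 0, 0, 0, 0, 1], [0, 0, 0, 0, 0, 0, 1]]}}

```text
time: 26.0
position: [0.4675, 0.1526, 0.0511]
tcp_rot: [[-0.99, 0.142, 0.0], [0.142, 0.99, -0.0], [-0.0, 0.0, -1.0]]
contact_force: [0.1, -0.3, -2.3]
gripper_width: 0.015
grasp_force: 49.9
```

Request:
{"method": "step_arm", "body": {"targets": [[-0.006, 0, 0, 0, 0, 0, 1], [0, 0, 0, 0, 0, 0, 1]]}}

```text
time: 26.25
position: [0.4679, 0.1525, 0.0511]
tcp_rot: [[-0.99, 0.142, 0.0], [0.142, 0.99, 0.0], [-0.0, 0.0, -1.0]]
contact_force: [0.4, 0.5, -0.2]
gripper_width: 0.0157
grasp_force: 49.9
```

```bash
python3 st.py
```

```text
clip origin to pin mm -0.29434506002991645 lat -0.07528786499531176 push -0.28106870937161116 side 0.5621818975316981 Fz -0.20924236709668564 z 0.051105150568782676 t 26.25 w 0.0156699287616725
```

Request:
{"method": "step_arm", "body": {"targets": [[-0.006, 0, 0, 0, 0, 0, 1], [0, 0, 0, 0, 0, 0, 1]]}}

```text
time: 26.5
position: [0.4682, 0.1525, 0.0511]
tcp_rot: [[-0.99, 0.142, -0.0], [0.142, 0.99, 0.0], [0.0, 0.0, -1.0]]
contact_force: [0.2, -0.2, -1.8]
gripper_width: 0.0154
grasp_force: 49.9
```

Request:
{"method": "step_arm", "body": {"targets": [[-0.006, 0, 0, 0, 0, 0, 1], [0, 0, 0, 0, 0, 0, 1]]}}

```text
time: 26.75
position: [0.4686, 0.1524, 0.0511]
tcp_rot: [[-0.99, 0.142, 0.0], [0.142, 0.99, 0.0], [-0.0, 0.0, -1.0]]
contact_force: [-0.4, -0.4, -0.4]
gripper_width: 0.0152
grasp_force: 49.9
```

Request:
{"method": "step_arm", "body": {"targets": [[-0.006, 0, 0, 0, 0, 0, 1], [0, 0, 0, 0, 0, 0, 1]]}}

```text
time: 27.0
position: [0.4689, 0.1524, 0.0511]
tcp_rot: [[-0.99, 0.142, -0.0], [0.142, 0.99, 0.0], [0.0, 0.0, -1.0]]
contact_force: [-0.3, -1.2, -1.1]
gripper_width: 0.0149
grasp_force: 49.9
```

Request:
{"method": "step_arm", "body": {"targets": [[-0.006, 0, 0, 0, 0, 0, 1], [0, 0, 0, 0, 0, 0, 1]]}}

```text
time: 27.25
position: [0.4693, 0.1524, 0.0511]
tcp_rot: [[-0.99, 0.142, 0.0], [0.142, 0.99, 0.0], [-0.0, 0.0, -1.0]]
contact_force: [0.1, -1.0, -1.0]
gripper_width: 0.0152
grasp_force: 49.9
```

```bash
python3 st.py
```

```text
clip origin to pin mm 1.1058594574647023 lat -0.046832478598345106 push -0.23583651911715992 side -1.0237116820821286 Fz -0.9701616235785915 z 0.051053971717705746 t 27.25 w 0.01520437919401312
```

Request:
{"method": "step_arm", "body": {"targets": [[-0.006, 0, 0, 0, 0, 0, 1], [0, 0, 0, 0, 0, 0, 1]]}}

```text
time: 27.5
position: [0.4696, 0.1523, 0.0511]
tcp_rot: [[-0.99, 0.142, 0.0], [0.142, 0.99, 0.0], [-0.0, 0.0, -1.0]]
contact_force: [0.9, 0.3, -0.3]
gripper_width: 0.0155
grasp_force: 49.9
```

Request:
{"method": "step_arm", "body": {"targets": [[-0.006, 0, 0, 0, 0, 0, 1], [0, 0, 0, 0, 0, 0, 1]]}}

```text
time: 27.75
position: [0.4698, 0.1522, 0.051]
tcp_rot: [[-0.99, 0.142, -0.0], [0.142, 0.99, -0.0], [0.0, -0.0, -1.0]]
contact_force: [-1.1, 0.4, -1.4]
gripper_width: 0.0152
grasp_force: 49.9
```

Request:
{"method": "step_arm", "body": {"targets": [[-0.006, 0, 0, 0, 0, 0, 1], [0, 0, 0, 0, 0, 0, 1]]}}

```text
time: 28.0
position: [0.4699, 0.1522, 0.0509]
tcp_rot: [[-0.99, 0.142, -0.001], [0.142, 0.99, -0.0], [0.001, -0.0, -1.0]]
contact_force: [-4.4, 0.7, -0.7]
gripper_width: 0.0153
grasp_force: 50.0
```

```bash
python3 st.py
```

```text
clip origin to pin mm 1.7928780748546307 lat -0.11692326811727285 push 4.458886651281496 side 0.05488174926309719 Fz -0.7186650486824844 z 0.05091245967478242 t 28.0 w 0.015348103365259705
```

Request:
{"method": "step_arm", "body": {"targets": [[-0.006, 0, 0, 0, 0, 0, 1], [0, 0, 0, 0, 0, 0, 1]]}}

```text
time: 28.25
position: [0.47, 0.1522, 0.0508]
tcp_rot: [[-0.99, 0.142, -0.002], [0.142, 0.99, -0.0], [0.002, -0.0, -1.0]]
contact_force: [-7.0, 1.3, 0.2]
gripper_width: 0.0149
grasp_force: 50.0
```

Request:
{"method": "step_arm", "body": {"targets": [[-0.003, 0, 0, 0, 0, 0, 1], [0, 0, 0, 0, 0, 0, 1]]}}

```text
time: 28.5
position: [0.47, 0.1521, 0.0508]
tcp_rot: [[-0.99, 0.142, -0.002], [0.142, 0.99, -0.0], [0.002, -0.0, -1.0]]
contact_force: [-7.3, 0.8, 0.3]
gripper_width: 0.0151
grasp_force: 50.0
```

```bash
python3 st.py
```

```text
clip origin to pin mm 1.9116081428185403 lat -0.15347430817358107 push 7.3290114708394185 side -0.21260484237029886 Fz 0.2903259641396996 z 0.050777538460893334 t 28.5 w 0.015112785326318368
```

Request:
{"method": "step_arm", "body": {"targets": [[-0.005, 0, 0, 0, 0, 0, 1], [0, 0, 0, 0, 0, 0, 1]]}}

```text
time: 28.75
position: [0.4701, 0.1521, 0.0507]
tcp_rot: [[-0.99, 0.142, -0.003], [0.142, 0.99, -0.0], [0.003, -0.001, -1.0]]
contact_force: [-8.7, 1.2, 0.2]
gripper_width: 0.0152
grasp_force: 50.0
```

Request:
{"method": "step_arm", "body": {"targets": [[-0.003, 0, 0, 0, 0, 0, 1], [0, 0, 0, 0, 0, 0, 1], [0, 0, 0, 0, 0, 0, 1]]}}

```text
time: 29.12
position: [0.4701, 0.1521, 0.0506]
tcp_rot: [[-0.99, 0.142, -0.003], [0.142, 0.99, -0.0], [0.003, -0.001, -1.0]]
contact_force: [-9.5, 1.4, 1.8]
gripper_width: 0.0156
grasp_force: 50.0
```

```bash
python3 st.py
```

```text
clip origin to pin mm 1.9897964711918341 lat -0.17015901520432697 push 9.638316666763808 side 0.009946255422921046 Fz 1.8192036782108083 z 0.05064932659775092 t 29.125 w 0.015590464433014798
```

Request:
{"method": "step_arm", "body": {"targets": [[-0.005, 0, 0, 0, 0, 0, 1], [0, 0, 0, 0, 0, 0, 1]]}}

```text
time: 29.38
position: [0.4701, 0.1521, 0.0505]
tcp_rot: [[-0.99, 0.142, -0.004], [0.142, 0.99, -0.0], [0.004, -0.001, -1.0]]
contact_force: [-11.8, 0.8, 1.7]
gripper_width: 0.0156
grasp_force: 50.0
```

Request:
{"method": "step_arm", "body": {"targets": [[-0.001, 0, 0, 0, 0, 0, 1], [0, 0, 0, 0, 0, 0, 1]]}}

```text
time: 29.62
position: [0.4701, 0.1521, 0.0505]
tcp_rot: [[-0.99, 0.142, -0.004], [0.142, 0.99, -0.0], [0.004, -0.001, -1.0]]
contact_force: [-12.4, 1.3, 1.6]
gripper_width: 0.0152
grasp_force: 50.0
```

```bash
python3 st.py
```

```text
clip origin to pin mm 2.0076261812435985 lat -0.20788800257132145 push 12.443496109649262 side -0.4759705569002226 Fz 1.5572068111337818 z 0.05052490913837776 t 29.625 w 0.015221924899114593
```

Firm at about 12 N with no further travel. I'll back the fork straight out and lift.

Request:
{"method": "step_arm", "body": {"targets": [[0.03, 0, 0, 0, 0, 0, 1], [0.1, 0, 0, 0, 0, 0, 1], [0.2, 0, 0, 0, 0, 0, 1], [0.3, 0, 0, 0, 0, 0, 1], [0.3, 0, -0.1, 0, 0, 0, 1], [0, 0, -0.5, 0, 0, 0, 1], [0, 0, -0.8, 0, 0, 0, 1], [0, 0, 0, 0, 0, 0, 1]]}}

```text
time: 30.62
position: [0.4175, 0.1604, 0.1379]
tcp_rot: [[-0.99, 0.142, 0.006], [0.142, 0.99, 0.002], [-0.006, 0.003, -1.0]]
contact_force: [0.5, -0.1, -2.0]
gripper_width: 0.0152
grasp_force: 49.9
```

```bash
python3 go.py .4 .03 .133 -14.9
```

```text
shift [-0.019 -2.193  0.077] turn z -21.655 yaw 171.86 pos [0.4175 0.1604 0.1379] tilt [ 0.006   0.0017 -1.    ] F [ 0.46 -0.1  -2.01] w 0.0152 g 49.9487578868866 q6 [ 16.3   8.1 107.9  -0.   63.7 -65.5] t 30.625
```

Request:
{"method": "step_arm", "body": {"targets": [[0, -0.548, 0, 0, 0, 0, 1], [0, -0.548, 0, 0, 0, 0, 1], [0, -0.548, 0, 0, 0, 0, 1], [0, -0.548, 0, 0, 0, 0, 1], [0, 0, 0, 0, 0, 0, 1], [0, 0, 0, 0, 0, 0.973, 1], [0, 0, 0, 0, 0, 0.973, 1], [0, 0, 0, 0, 0, 0.973, 1], [0, 0, 0, 0, 0, 0.973, 1], [0, 0, 0, 0, 0, 0.973, 1], [0, 0, 0, 0, 0, 0.973, 1], [0, 0, 0, 0, 0, 0.973, 1], [0, 0, 0, 0, 0, 0.973, 1], [0, 0, 0, 0, 0, 0.973, 1], [0, 0, 0, 0, 0, 0.973, 1], [0, 0, 0, 0, 0, 0.973, 1], [0, 0, 0, 0, 0, 0.973, 1], [0, 0, 0, 0, 0, 0.973, 1]]}}

```text
time: 32.88
position: [0.3974, 0.0305, 0.1343]
tcp_rot: [[0.335, 0.942, -0.001], [0.942, -0.335, 0.0], [-0.0, -0.001, -1.0]]
contact_force: [0.3, -0.1, -1.2]
gripper_width: 0.0155
grasp_force: 49.9
```

Request:
{"method": "step_arm", "body": {"targets": [[0, 0, 0, 0, 0, 0.973, 1], [0, 0, 0, 0, 0, 0.973, 1], [0, 0, 0, 0, 0, 0.973, 1], [0, 0, 0, 0, 0, 0.973, 1], [0, 0, 0, 0, 0, 0.973, 1], [0, 0, 0, 0, 0, 0.973, 1], [0, 0, 0, 0, 0, 0.973, 1], [0, 0, 0, 0, 0, 0.973, 1], [0, 0, 0, 0, 0, 0.973, 1], [0, 0, 0, 0, 0, 0.973, 1], [0, 0, 0, 0, 0, 0.973, 1], [0, 0, 0, 0, 0, 0, 1]]}}

```text
time: 34.38
position: [0.3974, 0.0304, 0.1344]
tcp_rot: [[0.966, -0.257, -0.001], [-0.257, -0.966, 0.0], [-0.001, 0.0, -1.0]]
contact_force: [0.2, -0.8, -1.2]
gripper_width: 0.0153
grasp_force: 49.9
```

```bash
python3 go.py .435 -.285 .133 -14.9
```

```text
shift [1.956 4.918 0.023] turn z 0.001 yaw -14.89 pos [0.3974 0.0304 0.1344] tilt [-8.e-04  1.e-04 -1.e+00] F [ 0.19 -0.83 -1.25] w 0.0153 g 49.94969129562378 q6 [ -0.9   2.3 114.7   0.   63.  104. ] t 34.375
```

Request:
{"method": "step_arm", "body": {"targets": [[0.217, 0.546, 0, 0, 0, 0, 1], [0.217, 0.546, 0, 0, 0, 0, 1], [0.217, 0.546, 0, 0, 0, 0, 1], [0.217, 0.546, 0, 0, 0, 0, 1], [0.217, 0.546, 0, 0, 0, 0, 1], [0.217, 0.546, 0, 0, 0, 0, 1], [0.217, 0.546, 0, 0, 0, 0, 1], [0.217, 0.546, 0, 0, 0, 0, 1], [0.217, 0.546, 0, 0, 0, 0, 1], [0, 0, 0.6, 0, 0, 0, 1], [0, 0, 0.8, 0, 0, 0, 1], [0, 0, 0.4, 0, 0, 0, 1], [0, 0, 0.15, 0, 0, 0, 1], [0, 0, 0.07, 0, 0, 0, 1], [0, 0, 0, 0, 0, 0, 1]]}}

```text
time: 36.25
position: [0.4352, -0.2855, 0.0145]
tcp_rot: [[0.966, -0.257, 0.001], [-0.257, -0.966, -0.001], [0.001, 0.0, -1.0]]
contact_force: [0.6, 0.1, -1.4]
gripper_width: 0.015
grasp_force: 49.9
```

```bash
python3 go.py .435 -.285 .007 -14.9
```

```text
shift [-0.006 -0.007  0.125] turn z -0.003 yaw -14.92 pos [ 0.4352 -0.2855  0.0145] tilt [ 8.e-04 -6.e-04 -1.e+00] F [ 0.57  0.08 -1.42] w 0.015 g 49.94878113269806 q6 [-37.3  27.5 101.3   0.   51.1  67.6] t 36.25
```

Request:
{"method": "step_arm", "body": {"targets": [[0, 0, 0.06, 0, 0, 0, 1], [0, 0, 0.04, 0, 0, 0, 1], [0, 0, 0, 0, 0, 0, 1]]}}

```text
time: 36.62
position: [0.4348, -0.2854, 0.0078]
tcp_rot: [[0.966, -0.258, -0.0], [-0.258, -0.966, 0.0], [-0.0, -0.0, -1.0]]
contact_force: [-0.6, -0.1, -0.6]
gripper_width: 0.0153
grasp_force: 49.9
```

Request:
{"method": "step_arm", "body": {"targets": [[0, 0, 0.01, 0, 0, 0, 1], [0, 0, 0, 0, 0, 0, 1]]}}

```text
time: 36.88
position: [0.4348, -0.2854, 0.0073]
tcp_rot: [[0.966, -0.258, 0.0], [-0.258, -0.966, -0.0], [0.0, -0.0, -1.0]]
contact_force: [-0.0, -0.6, -1.6]
gripper_width: 0.0154
grasp_force: 49.9
```

Request:
{"method": "step_arm", "body": {"targets": [[0, 0, 0.01, 0, 0, 0, 1], [0, 0, 0, 0, 0, 0, 1]]}}

```text
time: 37.12
position: [0.4349, -0.2854, 0.0069]
tcp_rot: [[0.966, -0.258, 0.0], [-0.258, -0.966, -0.0], [0.0, 0.0, -1.0]]
contact_force: [-1.4, 0.9, 4.3]
gripper_width: 0.0157
grasp_force: 50.0
```

Request:
{"method": "step_arm", "body": {"targets": [[0, 0, 0.01, 0, 0, 0, 1], [0, 0, 0, 0, 0, 0, 1]]}}

```text
time: 37.38
position: [0.4349, -0.2854, 0.0069]
tcp_rot: [[0.966, -0.258, 0.0], [-0.258, -0.966, -0.0], [0.0, 0.0, -1.0]]
contact_force: [-5.5, 3.8, 13.8]
gripper_width: 0.0155
grasp_force: 50.0
```

On the bench. I'll ease off, release and rise clear.

Request:
{"method": "step_arm", "body": {"targets": [[0, 0, -0.015, 0, 0, 0, 1], [0, 0, 0, 0, 0, 0, 0.4], [0, 0, 0, 0, 0, 0, 0.05], [0, 0, 0, 0, 0, 0, 0.05], [0, 0, -0.2, 0, 0, 0, 0.05], [0, 0, -0.6, 0, 0, 0, 0.05], [0, 0, -0.8, 0, 0, 0, 0.05], [0, 0, -0.8, 0, 0, 0, 0.05], [-0.5, 0.1, -0.3, 0, 0, 0, 0.05], [-0.5, 0.1, 0, 0, 0, 0, 0.05], [0, 0, 0, 0, 0, 0, 0.05], [0, 0, 0, 0, 0, 0, 0.05]]}}

```text
time: 38.88
position: [0.3742, -0.2817, 0.1695]
tcp_rot: [[0.966, -0.259, 0.001], [-0.259, -0.966, -0.001], [0.001, 0.0, -1.0]]
contact_force: [0.6, 0.4, 0.6]
gripper_width: 0.0449
grasp_force: 0.0
```

Run:
```python
from h import *
im=ctrl.read_camera('top'); s=ctrl.read_camera('scene')
a=cv2.resize(im[170:230,220:260,::-1],None,fx=10,fy=10,interpolation=cv2.INTER_CUBIC)
b=cv2.resize(im[190:340,200:350,::-1],(300,300)); d=cv2.resize(im[240:345,410:490,::-1],(229,300))
c=cv2.resize(s[250:310,230:310,::-1],None,fx=5,fy=5,interpolation=cv2.INTER_CUBIC)
o=np.zeros((600,800,3),np.uint8); o[:,:400]=a; o[:300,400:]=c; o[300:,400:571]=b[:,:171]; o[300:,571:]=d; cv2.imwrite('pics/c7.png',o)
ob=ctrl.observe(); print(ob['time'],ob['position'],ob['gripper_width'],ob['contact_force'])
```

```text
38.975 [ 0.37432155 -0.2815023   0.16904323] 0.04462417426105427 [-0.13211878  0.47731562 -0.72752853]
```

View pics/c7.png

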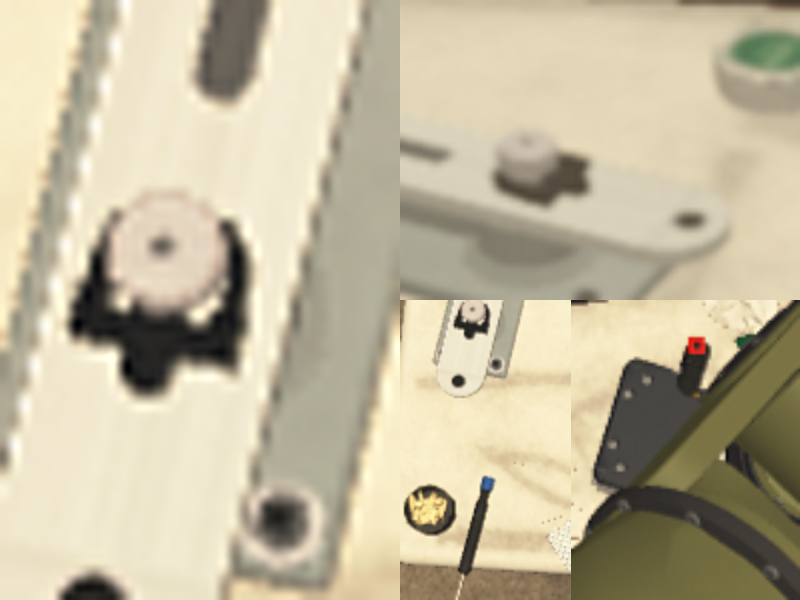

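The clip sits round the pin with both jaws under the head; its tab end is at (145,393) and its bridge rear corners are at (72,333) and (238,368). The fork lies on the bench. I'll check numerically that the clip is home.

Run:
```python
from h import *
f=lambda X,Y,z: px2w('top',(220+(X+.5)/10-.5,170+(Y+.5)/10-.5),z)[:2]
d=np.array([.9898,-.1426]); pin=f(165,249,.0595)
for n,p in(('tab end (-27.5)',f(145,393,.048)),('corner L (-19)',f(72,335,.048)),('corner R (-19)',f(238,370,.048))): print(n,((p-pin)@d)*1e3,((p-pin)@[.1426,.9898])*1e3)
```

```text
tab end (-27.5) -26.443144475281787 -0.5799637286924018
corner L (-19) -17.889476137284166 16.223953295470512
corner R (-19) -18.208401648530764 -17.35578056248967
```

```bash
python3 -c "
from cell import ctrl
print(ctrl.hand_in())"
```

```text
the job is handed in; nothing more can be done
None
```

The clip is snapped home on the front pin, within about 1 mm by camera; the push read at most 12.4 N (checked between steps). The fork tool is back on the bench, and I handed the job in at about 39 s.

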